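# Fill the kit tray with servos, all facing the same way

## Task

Put the two loose servo motors into the two empty bays of the plywood kit tray, one in each bay, standing flat on their bases, squarely, with the white disc end towards the same side as on the servo already in the tray. Set them down rather than dropping them, and leave the servo in the tray and the other things on the table where they are.

Things in the scene. Friction and masses are not known exactly. Their poses are not given: they have to be found in the camera images.
- tray: plywood kit tray, fixed to the table, 116 (x) by 204 (y) mm, 12 mm high at its ribs, floor 4 mm above the table; three equal bays side by side along y, each long in x. It may lie at any yaw. Origin: centre of the underside; x is the direction in which the disc end of the servo already in the tray points, z up
- bay1 (a point): middle bay, empty at the start, of the tray: centre of the bay's floor, axes as the tray's. The bay is 104 (x) by 60 (y) mm inside, between ribs that stand 8 mm above its floor
- bay2 (a point): outer empty bay, 66 mm to +y of the middle one, of the tray: centre of the bay's floor, axes as the tray's. The bay is 104 (x) by 60 (y) mm inside, between ribs that stand 8 mm above its floor
- servo_set: the servo already in the tray, standing in the bay 66 mm to -y of the middle one, its disc end towards the tray's +x; the pattern for the others, loose, not to be moved. Same size and axes as servo_a
- servo_a: loose on the table at the start, any yaw: large black hobby servo on its base: body 58 (x) by 28 (y) by 48 mm high; tabs 4 mm thick, 35 to 39 mm up, at both short ends, 78 mm long overall; on top a white disc, 26 mm across, its face 57 mm up, 15 mm off centre towards the +x end. Origin: centre of the underside; x along its length towards the disc end, z up. 100 to 190 g
- servo_b: the other servo loose on the table, the same as servo_a in every way, any yaw
- servo_a_nose (a point): point at the tip of the mounting tab on the disc end of servo_a, 39 mm along its x, 37 mm above its base
- servo_b_nose (a point): point at the tip of the mounting tab on the disc end of servo_b, 39 mm along its x, 37 mm above its base
- servo_set_nose (a point): point at the tip of the mounting tab on the disc end of the servo already in the tray
- wheel: toy-car wheel lying flat, black tyre 66 mm across, 29 mm high, yellow hub; origin at the centre of its underside; a bystander, to be left where it is
- gearmotor: yellow gearbox with a steel motor can, lying along its x, 69 by 22 by 19 mm (a stub shaft on top to 28 mm); origin on its underside; a bystander, to be left where it is
- screwdriver: screwdriver, 180 mm long, lying on the table; a bystander, to be left where it is
Things that resemble listed ones, but are neither listed nor needed, are in the scene too. Of the things shaped like the tray, the plywood one is meant.

How it is judged:
By the outcome, as a careful person would: the job done as asked, in the order asked, and still so for the second after the job is handed in, with the robot touching nothing.
It also fails if it takes over 58 s, if anything falls off the work surface, if the arm or the gripper's body presses on something with over 40 N, if the wrist force passes 120 N, or if a joint passes its speed limit or range.

## Robot

A 6-joint arm with a two-finger parallel gripper is mounted at the origin on the work surface. World frame = base frame: x ahead of the robot, y to its left, z up, the work surface at z = 0. Lengths are in m, angles in rad, forces in N, time in s.
With the tool pointing down it reaches from about 0.35 to 0.875 m from the base axis. Payload 4.2 kg.
Tool frame: the origin (TCP) lies midway between the tips of the shut fingers; the grasp point (between the pads) lies 19 mm behind it; z points along the fingers, y is the direction in which the jaws open and shut (so a half turn about z gives the same grasp; the last joint's range is limited). The gripper opens to 87 mm and grips with 3 to 60 N. Pads are 19 mm wide; open, the fingers measure 117 mm over their backs; the gripper's body (75 mm by 190 mm) begins 51 mm behind the grasp point.
Start: joints at [-0.916, 0.385, 0.008, 0, -1.194, -0.259], TCP at [0.241, -0.577, 0.223] pointing down, gripper open.
Joint ranges: [-3.14, 3.14], [-1.21, 2.06], [-1.07, 1.41], [-3.16, 2.05], [-2.99, -0.16], [-3.1, 3.1]. Speed limits (rad/s): [2.79, 2.79, 3.14, 3.14, 3.14, 3.14].

## Interface

Orientations are given as [roll, pitch, yaw] about the fixed x, y, z axes, in that order (R = Rz(yaw) Ry(pitch) Rx(roll)).
In Python, from workcell import robot gives the robot as it stands. Calls block until the motion is done:
- robot.move_ptp(position, orientation): joint-space move of the TCP to a pose.
- robot.move_straight(position, v=0.15, frame=None): straight line of the TCP; frame=None keeps the orientation; v is the mean speed in m/s.
- robot.move_j(angles): joint-space move.
- robot.set_gripper(opening): opening from 0.0 (shut) to 1.0 (fully open); the grip force is fixed at half the most; returns when the fingers have stopped.
- robot.hold(seconds).
- robot.ik(position, orientation): joint angles nearest the present ones, or None.
- robot.observe(): the state.
- robot.capture(name): name is "scene" or "top" or "wrist"; returns a dict with "color" (400x640x3 uint8, red, green, blue), "fx", "fy", "cx", "cy" (pixels), "R" (3x3) and "t" (3): a world point X has camera coordinates R X + t. Camera axes: x right, y down, z forward; pixel columns grow to the right and rows downward; lengths in m; the calibration is good to about 2 mm. A picture is of the moment at which its call begins. There is no depth.
A pose or a line that the arm cannot do raises robot.MotionError and nothing moves.
- robot.hand_in(): hands the job in, once; it reports no verdict.
Trained networks look in the newest picture that a camera, given by its name, has taken for a name from the list of things; names that differ only in an ending like _2 or _b are one class to them, and where a whole thing is asked for, a point or a joint stands for the part that bears it (a point fixed in the world has none). Each returns a list of dicts, best first, with "score" (0 to 1); they miss things now and then, are a little off and sometimes report something else, mostly with a low value. They report only what shows in the picture. A call takes as long as a camera call. They do not tell look-alikes from the thing itself.
- robot.spot_in(name, camera): "xy" ([column, row] in pixels, amid what is visible of it).
- robot.masks_of(name, camera): "region" (400x640 bool, what is visible of it) and "xy" ([column, row] in pixels, amid what is visible of it).
- robot.mark_of(name, camera): "xy" ([column, row] in pixels: a listed point, or the origin of a listed thing).
The state is a dict: "time": time; "joint_positions": joint angles; "joint_vel": joint speeds; "joint_efforts": joint torques, N m; "tool_pos": TCP position; "ee_rot": TCP orientation; "force": force on the tool from outside, world axes, zero at the start; "moment": the same for the moment, N m; "finger_gap": opening from 0.0 (shut) to 1.0 (fully open).
Only numpy, scipy, OpenCV 4.12 (cv2) and the standard library are available. Lean on these libraries where they do the work, as an engineer would, in place of code of your own. Each camera call takes 0.05 s, during which the arm holds its last target.

## Working session

There is one attempt and no reset: what is moved stays moved. The work goes in short steps, each a Python script; the robot and the scene stay as the last script left them, time stands still between calls to the robot, and variables do not carry over. Pictures are saved under pics/ and viewed, and the job is handed in when it is done.

```bash
mkdir -p pics; ls; python3 - <<'E'
from workcell import robot
import cv2
for n in ["scene","top","wrist"]:
    c=robot.capture(n); cv2.imwrite(f"pics/{n}0.png",c["color"][:,:,::-1])
    print(n,c["fx"],c["cx"],c["cy"],c["R"],c["t"])
for n in ["scene","top"]:
  for k in ["servo_a","servo_a_nose","tray","bay1","bay2","servo_set_nose","wheel","gearmotor"]:
    print(n,k,[(d["xy"],round(d["score"],2)) for d in robot.mark_of(k,n)])
print(robot.observe())
E
```

```text
pics
scene 363.9523844657364 315.20301922578915 194.7992493073866 [[ 0.05913429  0.99807437  0.01872662]
 [ 0.79261044 -0.03554016 -0.6086917 ]
 [-0.60685404  0.05083746 -0.79318581]] [-0.03807104 -0.35276649  1.41918504]
top 379.19716225911196 320.7181049000861 199.81962508431027 [[ 0.01855353 -0.99982565 -0.00210612]
 [-0.99055923 -0.01809533 -0.1358859 ]
 [ 0.1358241   0.0046074  -0.99072226]] [9.29975726e-04 5.20310830e-01 9.58553203e-01]
wrist 326.598739439068 318.5411664223667 201.69583390653688 [[-3.84973011e-01  9.22927564e-01  7.01829169e-04]
 [ 8.88726311e-01  3.70501620e-01  2.69989062e-01]
 [ 2.48920318e-01  1.04562236e-01 -9.62863134e-01]] [ 0.62398794 -0.03232593  0.3898088 ]
scene servo_a [([295.4, 246.9], 0.97), ([234.5, 194.9], 0.7)]
scene servo_a_nose [([228.4, 201.9], 0.72), ([296.7, 246.3], 0.39)]
scene tray [([436.0, 168.0], 0.71), ([366.5, 212.5], 0.64), ([368.0, 207.4], 0.43)]
scene bay1 [([389.8, 203.0], 0.87), ([367.2, 210.8], 0.78), ([458.2, 160.0], 0.75), ([439.4, 163.7], 0.73)]
scene bay2 [([389.8, 203.0], 0.87), ([367.2, 210.8], 0.78), ([458.2, 160.0], 0.
[... 783 characters left out ...]
or [([338.3, 231.9], 0.71)]
{'time': 0.95, 'joint_positions': array([-9.16427532e-01,  3.84677657e-01,  7.89378444e-03,  9.76167908e-06,
       -1.19401702e+00, -2.58624417e-01]), 'joint_vel': array([-0.00055129,  0.00024928,  0.00155975, -0.00011082, -0.00046195,
       -0.00010314]), 'joint_efforts': array([ 2.09911576e-05, -3.90471482e+01,  1.87626404e+01,  4.22454044e+00,
        1.54110003e-02, -3.06629295e-05]), 'tool_pos': array([ 0.24095616, -0.57665366,  0.22256259]), 'ee_rot': array([ 3.14159056e+00, -9.94252841e-06, -2.74584468e+00]), 'force': array([-0.92825076,  0.42916641, -0.49399696]), 'moment': array([-0.04618957, -0.00845208,  0.02223235]), 'finger_gap': 1.0014935629268154}
```

View pics/scene0.png

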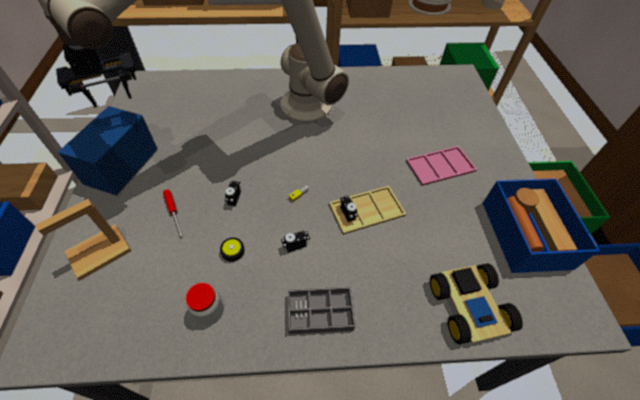

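View pics/top0.png

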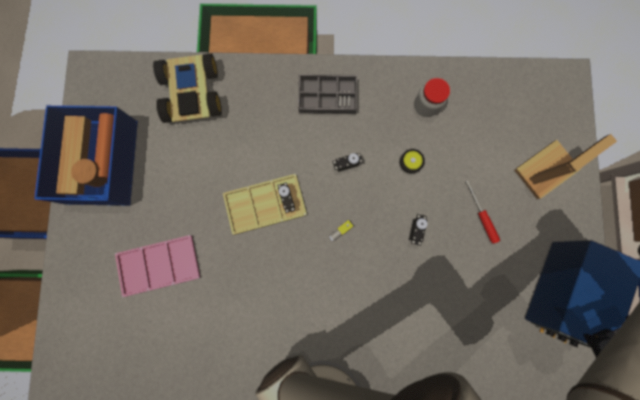

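View pics/wrist0.png

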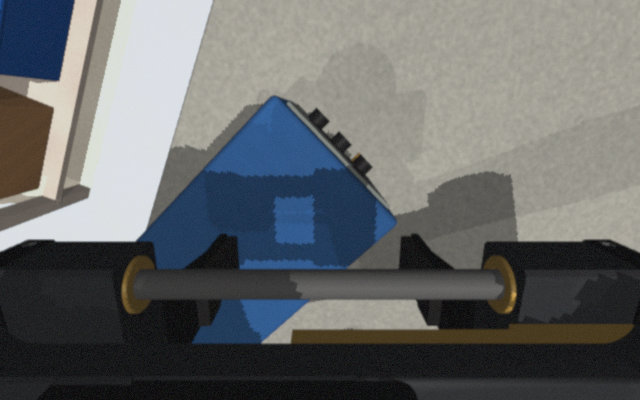

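The top view shows the plywood tray at (265,203), with the set servo at (288,198) and its disc towards image-up. The loose servos are at (348,161), disc to the right, and (418,230), disc up. The pink tray at (158,265) and the grey bin are decoys.

```bash
cat > h.py <<'E'
import numpy as np, cv2
from workcell import robot
def unproj(c,uv,z):
    d=np.array([(uv[0]-c["cx"])/c["fx"],(uv[1]-c["cy"])/c["fy"],1.0])
    R=np.array(c["R"]);t=np.array(c["t"])
    o=-R.T@t; d=R.T@d
    return o+d*(z-o[2])/d[2]
def proj(c,X):
    p=np.array(c["R"])@np.array(X)+np.array(c["t"])
    return np.array([c["fx"]*p[0]/p[2]+c["cx"],c["fy"]*p[1]/p[2]+c["cy"]])
E
python3 - <<'E'
from h import *
c=robot.capture("top")
for n,uv,z in [("S1disc",(353,158.5),.057),("S1c",(348.5,161.5),.04),("S2disc",(421,224),.057),("S2c",(418,230),.04),("set disc",(285,188),.061),("set c",(288,198),.044),
 ("tray",(265,203),.012),("tl",(222,190),.012),("tr",(299,176),.012),("br",(306,216),.012),("bl",(231,233),.012),("wheel",(412,160),.02),("gm",(341,231),.01),("sd",(487,222),.01)]:
    print(n,unproj(c,uv,z).round(3))
w=robot.capture("wrist");R=np.array(w["R"]);print("wrist cam pos",-R.T@w["t"], R[2], robot.observe()["tool_pos"])
im=cv2.resize(c["color"][120:260,210:450,::-1],None,fx=3.3,fy=3.3,interpolation=cv2.INTER_CUBIC);cv2.imwrite("pics/topz.png",im)
E
```

```text
S1disc [ 0.627 -0.072  0.057]
S1c [ 0.623 -0.061  0.04 ]
S2disc [ 0.46  -0.245  0.057]
S2c [ 0.446 -0.242  0.04 ]
set disc [0.546 0.103 0.061]
set c [0.522 0.096 0.044]
tray [0.512 0.16  0.012]
tl [0.545 0.277 0.012]
tr [0.587 0.071 0.012]
br [0.479 0.049 0.012]
bl [0.43  0.247 0.012]
wheel [ 0.635 -0.234  0.02 ]
gm [ 0.441 -0.045  0.01 ]
sd [ 0.472 -0.434  0.01 ]
wrist cam pos [ 0.1719887  -0.60487161  0.38460133] [ 0.24973398  0.10289267 -0.9628323 ] [ 0.24100786 -0.57664191  0.2225582 ]
```

View pics/topz.png

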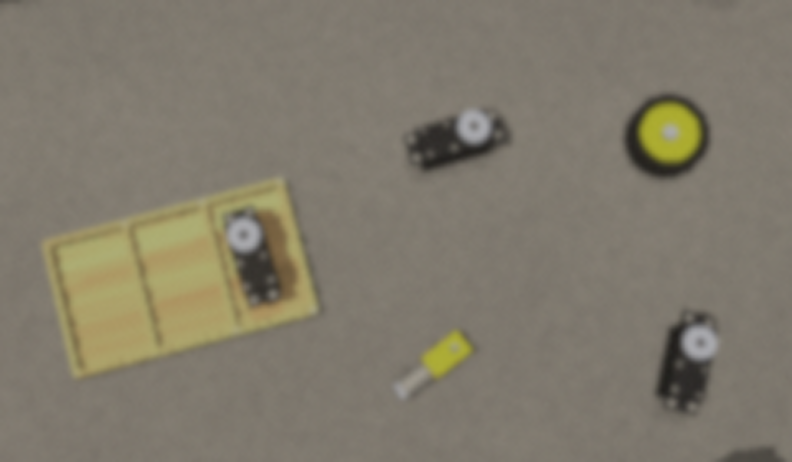

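```bash
python3 - <<'E'
from h import *
pi=np.pi
for n,p,y in [("s2",(.445,-.242,.2),-.15),("s1",(.618,-.06,.2),-1.3),("bay1",(.512,.16,.2),.2),("bay2",(.5,.225,.2),.2)]:
    for k in (0,pi,-pi):
        q=robot.ik(p,[pi,0,y+k]); print(n,k,None if q is None else np.round(q,2))
E
```

```text
s2 0 [-0.18  0.2  -0.31  0.   -1.06  1.6 ]
s2 3.141592653589793 [-0.18  0.2  -0.31 -0.   -1.06 -1.54]
s2 -3.141592653589793 [-0.18  0.2  -0.31 -0.   -1.06 -1.54]
s1 0 [ 0.16  0.39 -0.04  0.   -1.14  0.11]
s1 3.141592653589793 [ 0.16  0.39 -0.04  0.   -1.14 -3.03]
s1 -3.141592653589793 [ 0.16  0.39 -0.04  0.   -1.14 -3.03]
bay1 0 [ 0.61  0.25 -0.24  0.   -1.07  1.17]
bay1 3.141592653589793 [ 0.61  0.25 -0.24 -0.   -1.07 -1.98]
bay1 -3.141592653589793 [ 0.61  0.25 -0.24 -0.   -1.07 -1.98]
bay2 0 [ 0.72  0.27 -0.22  0.   -1.08  1.05]
bay2 3.141592653589793 [ 0.72  0.27 -0.22 -0.   -1.08 -2.09]
bay2 -3.141592653589793 [ 0.72  0.27 -0.22 -0.   -1.08 -2.09]
```

```bash
python3 - <<'E'
from h import *
import pickle
pi=np.pi
def tm(): return round(robot.observe()["time"],2)
C={}
o=robot.observe()
robot.move_straight([.241,-.577,.27],v=.3); print(tm())
for n,p,y in [("s2",(.445,-.242,.2),-.15),("s1",(.618,-.06,.2),-1.3),("tray",(.512,.16,.25),.2)]:
    robot.move_ptp(p,[pi,0,y]); print(n,tm())
    c=robot.capture("wrist"); C[n]=c; cv2.imwrite(f"pics/w_{n}.png",c["color"][:,:,::-1])
    for k in ["servo_a","servo_a_nose"]+(["tray","bay1"] if n=="tray" else []):
        for d in robot.mark_of(k,"wrist"):
            z={"servo_a":0,"servo_a_nose":.037,"tray":0,"bay1":.004}[k]+(.004 if n=="tray" and "servo" in k else 0)
            print(n,k,d["xy"],round(d["score"],2),unproj(c,d["xy"],z).round(4))
pickle.dump(C,open("C.pkl","wb"))
E
```

```text
1.36
s2 2.98
s2 servo_a [107.0, 32.7] 0.77 [ 0.6233 -0.0549  0.    ]
s2 servo_a [316.4, 174.7] 0.66 [ 0.4485 -0.2407  0.    ]
s2 servo_a_nose [319.2, 145.8] 0.62 [ 0.4836 -0.2491  0.037 ]
s1 4.47
s1 servo_a [522.4, 52.0] 0.74 [ 0.4516 -0.2424  0.    ]
s1 servo_a_nose [515.6, 25.2] 0.61 [ 0.4859 -0.2498  0.037 ]
tray 5.61
tray tray [315.3, 172.0] 0.71 [0.5086 0.163  0.    ]
tray tray [90.0, 249.1] 0.57 [0.3438 0.4437 0.    ]
tray bay1 [262.2, 176.3] 0.89 [0.4907 0.2281 0.004 ]
tray bay1 [313.1, 169.3] 0.84 [0.5122 0.1665 0.004 ]
tray bay1 [91.0, 252.4] 0.66 [0.3415 0.4397 0.004 ]
```

View pics/w_s2.png

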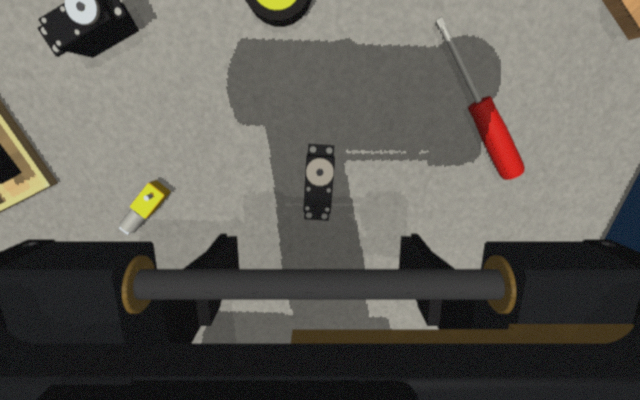

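View pics/w_s1.png

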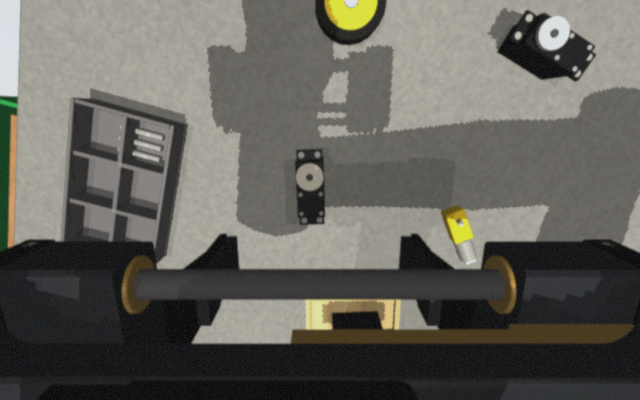

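View pics/w_tray.png

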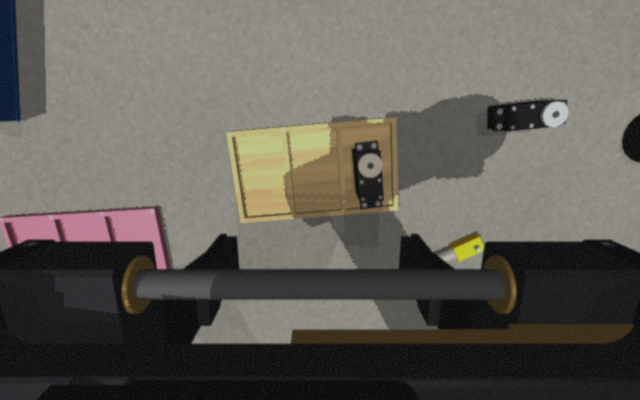

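```bash
python3 - <<'E'
import cv2
for n,(x0,y0,x1,y1),f in [("s2",(290,135,350,230),6),("s1",(280,140,340,235),6),("tray",(215,105,410,230),4)]:
    im=cv2.imread(f"pics/w_{n}.png")[y0:y1,x0:x1]
    im=cv2.resize(im,None,fx=f,fy=f,interpolation=cv2.INTER_CUBIC)
    for i in range(0,x1-x0,10): cv2.line(im,(i*f,0),(i*f,4 if i%50 else 9),(0,0,255),1); cv2.putText(im,str(x0+i),(i*f,18),0,.3,(0,0,255))
    for i in range(0,y1-y0,10): cv2.putText(im,str(y0+i),(0,i*f),0,.3,(255,0,255)); cv2.line(im,(0,i*f),(6,i*f),(255,0,255),1)
    if n!="tray":
        if n=="s2": a=im
        else: im=cv2.hconcat([a,im]); cv2.imwrite("pics/z_s.png",im)
    else: cv2.imwrite("pics/z_tray.png",im)
E
```

```text
(no output)
```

View pics/z_s.png

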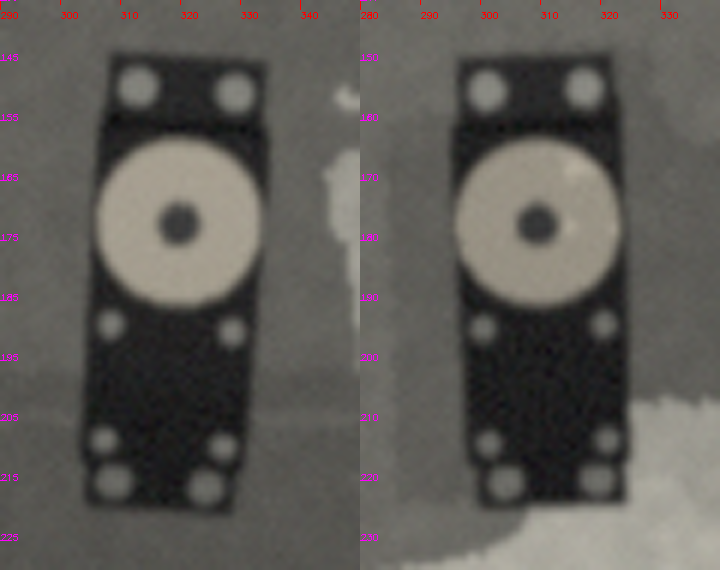

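View pics/z_tray.png

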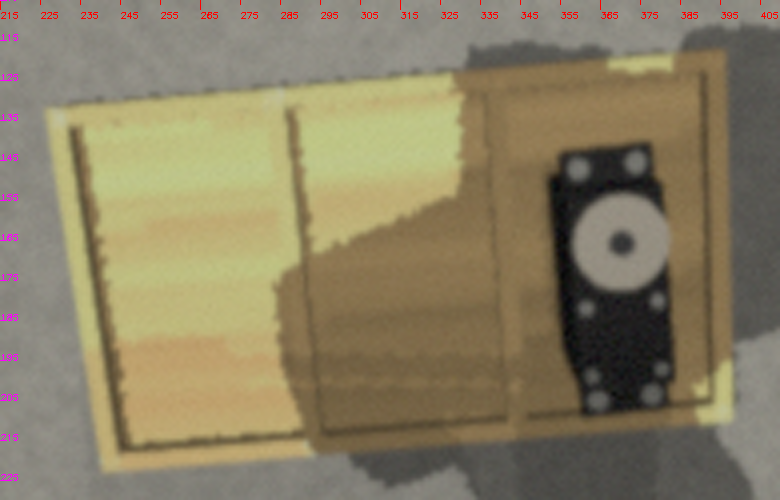

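```bash
cat > fit.py <<'E'
from h import *
import pickle
C=pickle.load(open("C.pkl","rb"))
def px(c0,f,p): return ((p[0]+.5)/f-.5+c0[0],(p[1]+.5)/f-.5+c0[1])
def servo(c,c0,f,tops,bots,hub,zb=0):
    U=lambda p,z: unproj(c,px(c0,f,p),z)[:2]
    T=[U(p,zb+.039) for p in tops];B=[U(p,zb+.039) for p in bots]
    t=sum(T)/2;b=sum(B)/2;d=t-b;yaw=np.arctan2(d[1],d[0])
    h=U(hub,zb+.057); ctr=(t+b)/2; ax=d/np.linalg.norm(d)
    cross=[np.arctan2(*(q[0]-q[1])[::-1])-np.pi/2 for q in (T,B)]
    print("ctr",ctr.round(4),"yaw",yaw.round(4),"len",np.linalg.norm(d).round(4),"cross yaw",np.round(cross,3),"ctr from hub",(h-.015*ax).round(4),"hub side",np.round(np.cross(ax,h-ctr),4),np.linalg.norm(h-ctr).round(4))
    return ctr,yaw
if __name__=="__main__":
    servo(C["s2"],(290,135),6,[(138,87),(236,93)],[(114,482),(206,488)],(179,223))
    servo(C["s1"],(280,140),6,[(127,91),(224,88)],[(146,483),(238,480)],(177,223))
    servo(C["tray"],(215,105),4,[(578,169),(636,163)],[(599,402),(652,394)],(621,243),.004)
    P=[unproj(C["tray"],px((215,105),4,p),.012)[:2] for p in [(48,108),(725,50),(732,422),(104,472)]]
    TL,TR,BR,BL=P; print("tray",(sum(P)/4).round(4))
    for d in (TL-BL,TR-BR,TL-TR,BL-BR): print(np.linalg.norm(d).round(4),np.arctan2(d[1],d[0]).round(4))
    # inner corners: bay2 floor/rib checks
E
python3 fit.py 2>/dev/null
```

```text
ctr [ 0.4467 -0.2427] yaw -0.2184 len 0.0681 cross yaw [-0.212 -0.22 ] ctr from hub [ 0.447  -0.2427] hub side 0.0001 0.0153
ctr [ 0.6246 -0.0562] yaw -1.2664 len 0.068 cross yaw [-1.27  -1.266] ctr from hub [ 0.6247 -0.0564] hub side 0.0 0.0153
ctr [0.5241 0.1032] yaw 0.3171 len 0.0681 cross yaw [0.3   0.354] ctr from hub [0.5242 0.1035] hub side 0.0003 0.0152
tray [0.5105 0.1638]
0.1158 0.2789
0.1158 0.2808
0.2027 1.8518
0.2029 1.8517
```

```bash
cat > pick.py <<'E'
from h import *
pi=np.pi
def tm(): return round(robot.observe()["time"],2)
def pick(x,y,yaw,zg=.014):
    robot.move_ptp([x,y,.11],[pi,0,yaw])
    robot.move_straight([x,y,zg],v=.12); print("down",tm(),robot.observe()["force"].round(2))
    robot.set_gripper(0.0); o=robot.observe(); print("gap mm",o["finger_gap"]*87,o["time"],o["tool_pos"].round(4))
    robot.move_straight([x,y,.12],v=.15); robot.hold(.1); o=robot.observe(); print("gap",o["finger_gap"]*87,o["force"].round(2),tm())
E
python3 - <<'E'
from pick import *
robot.set_gripper(1.0)
robot.move_ptp([.6246,-.0563,.15],[pi,0,-1.2664])
pick(.6246,-.0563,-1.2664)
robot.move_ptp([.5105,.1638,.12],[pi,0,.2805]); print(tm())
for n in ("wrist","top"):
    c=robot.capture(n); cv2.imwrite(f"pics/{n}1.png",c["color"][:,:,::-1])
E
```

```text
down 8.33 [-0.26 -0.18 -0.11]
gap mm 27.688217575582495 9.325 [ 0.6247 -0.0563  0.014 ]
gap 28.09339578022051 [-0.37 -0.6  -1.72] 10.28
11.31
```

View pics/wrist1.png

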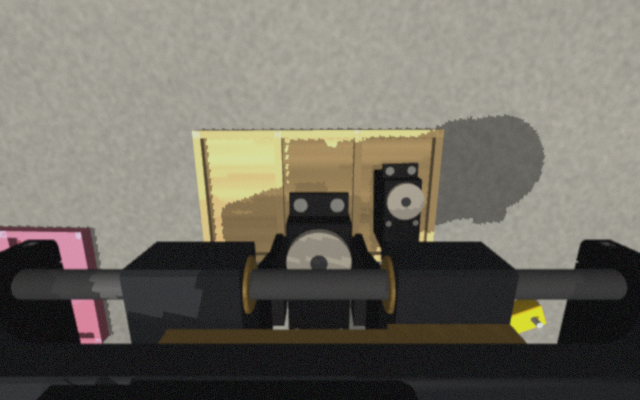

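The servo is gripped squarely, with its disc end image-up at (318,250), the same way as the set servo at (405,200). Bay 1 lies straight below it.

```bash
cat >> pick.py <<'E'
def place(x,y,yaw,zg=.014):
    f0=robot.observe()["force"][2]
    zp=zg+.004
    robot.move_straight([x,y,zp+.012],v=.12)
    robot.move_straight([x,y,zp+.0015],v=.03)
    z=zp+.0015
    robot.hold(.1); f0=robot.observe()["force"][2]
    for i in range(5):
        z-=.0005; robot.move_straight([x,y,z],v=.02); robot.hold(.05)
        f=robot.observe()["force"]
        print(round(z,4),f.round(2))
        if f[2]-f0>1.0: break
    robot.set_gripper(.5); o=robot.observe(); print("open",o["finger_gap"]*87,o["force"].round(2),o["time"])
    robot.move_straight([x,y,.10],v=.12); print(tm())
E
python3 - <<'E'
from pick import *
place(.5105,.1638,.2805)
robot.move_straight([.5105,.1638,.17],v=.2)
c=robot.capture("wrist"); cv2.imwrite(f"pics/wrist2.png",c["color"][:,:,::-1]);
import pickle; pickle.dump(c,open("c2.pkl","wb"))
print(tm())
E
```

```text
0.019 [ 0.18  0.14 -2.26]
0.0185 [-0.24  0.45 -1.35]
0.018 [-0.07 -0.04 -1.46]
0.0175 [-0.85 -0.94  3.7 ]
open 43.234669586824445 [-0.21 -0.24 -0.09] 14.725
15.56
16.11
```

View pics/wrist2.png

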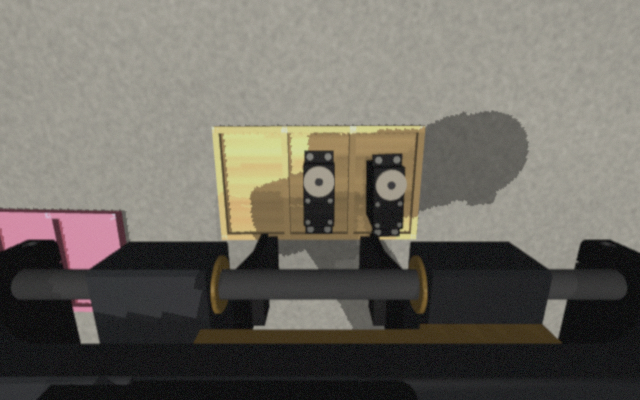

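The first servo stands square and centred in the middle bay at (319,190), its disc on the same side as the set servo at (388,195). Next is the second servo.

```bash
python3 - <<'E'
from pick import *
robot.move_ptp([.4468,-.2427,.17],[pi,0,-.2184]); 
robot.set_gripper(1.0); print(tm())
pick(.4468,-.2427,-.2184)
robot.move_straight([.4468,-.2427,.17],v=.25)
robot.move_ptp([.4922,.2272,.17],[pi,0,.2805]); print(tm())
c=robot.capture("wrist"); cv2.imwrite(f"pics/wrist3.png",c["color"][:,:,::-1]);
E
```

```text
18.62
down 19.92 [ 0.59 -0.58  0.45]
gap mm 27.7337687380836 20.9083 [ 0.4468 -0.2427  0.0139]
gap 27.831041607906105 [ 0.08  0.6  -1.84] 21.87
23.94
```

View pics/wrist3.png

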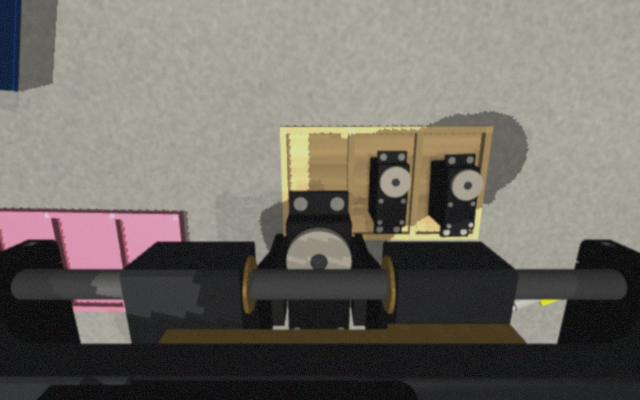

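The second servo is held squarely at (318,250) above the left bay, disc end image-up. The other two stand at (390,190) and (458,195).

```bash
python3 - <<'E'
from pick import *
import pickle
place(.4922,.2272,.2805)
robot.move_ptp([.5105,.1638,.25],[pi,0,.2805])
c=robot.capture("wrist"); cv2.imwrite(f"pics/wrist4.png",c["color"][:,:,::-1]); pickle.dump(c,open("c4.pkl","wb"))
c=robot.capture("top"); cv2.imwrite(f"pics/top4.png",c["color"][:,:,::-1])
c=robot.capture("scene"); cv2.imwrite(f"pics/scene4.png",c["color"][:,:,::-1])
print(tm())
x0,y0,x1,y1,f=215,105,410,230,4
im=cv2.imread("pics/wrist4.png")[y0:y1,x0:x1]
cv2.imwrite("pics/z4.png",cv2.resize(im,None,fx=f,fy=f,interpolation=cv2.INTER_CUBIC))
E
```

```text
0.019 [ 0.7   0.92 -2.39]
0.0185 [-0.12 -0.18 -0.88]
open 42.90741363881038 [-0.23 -0.32 -0.11] 27.125
27.95
28.8
```

View pics/z4.png

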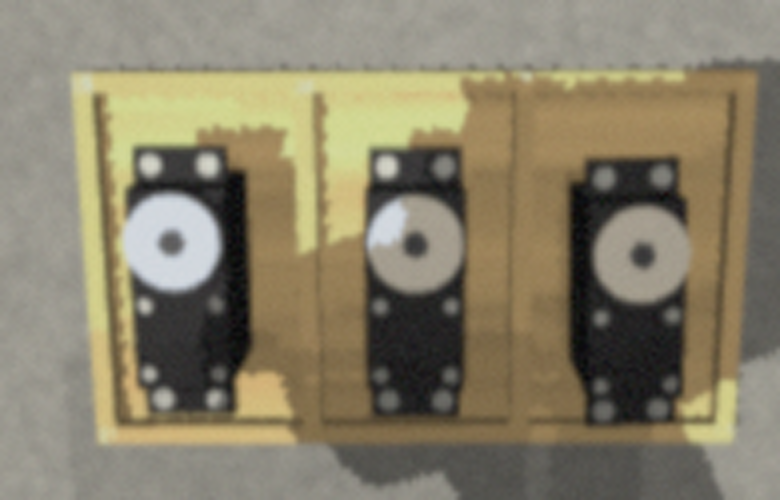

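View pics/scene4.png

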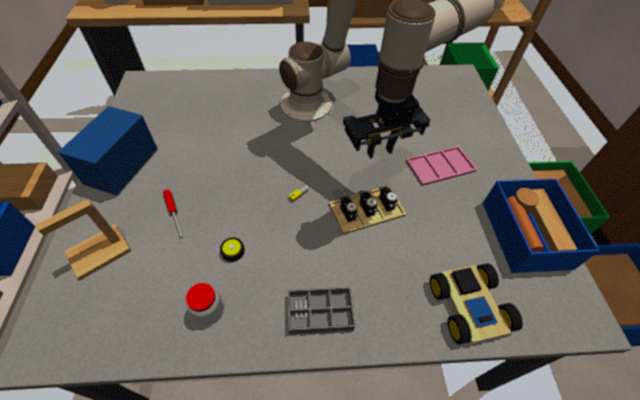

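All three servos stand in their bays with the discs towards image-up, at (172,243), (415,243) and (643,256) in the zoom. The bystanders look unmoved. I'll check the poses numerically before handing in.

```bash
python3 - 2>/dev/null <<'E'
from fit import *
c=pickle.load(open("c4.pkl","rb"));k=(c,(215,105),4)
servo(*k,[(150,165),(208,165)],[(164,399),(215,398)],(172,243),.004)
servo(*k,[(386,165),(445,165)],[(389,400),(444,400)],(415,243),.004)
servo(*k,[(605,178),(663,176)],[(604,411),(658,408)],(643,256),.004)
P=[unproj(c,px((215,105),4,p),.012)[:2] for p in [(72,72),(757,70),(735,443),(99,442)]]
print(sum(P)/4,[np.arctan2(*d[::-1]).round(3) for d in (P[0]-P[3],P[1]-P[2])])
t0=cv2.imread("pics/top0.png");t4=cv2.imread("pics/top4.png")
robot_c=robot.capture("top")
for n in("wheel","gearmotor","screwdriver"):
    print(n,[(d["xy"],d["score"]) for d in robot.mark_of(n,"top")][:2])
robot.hold(.3);robot.hand_in()
E
```

```text
ctr [0.4921 0.2273] yaw 0.2755 len 0.0678 cross yaw [0.279 0.299] ctr from hub [0.4922 0.227 ] hub side -0.0004 0.015
ctr [0.5102 0.1636] yaw 0.2836 len 0.0683 cross yaw [0.279 0.279] ctr from hub [0.5103 0.1639] hub side 0.0002 0.0152
ctr [0.5243 0.103 ] yaw 0.3116 len 0.0679 cross yaw [0.313 0.337] ctr from hub [0.524  0.1032] hub side 0.0002 0.0148
[0.51072157 0.16374417] [np.float64(0.283), np.float64(0.29)]
wheel [([408.3, 161.2], 0.77), ([239.7, 212.4], 0.64)]
gearmotor [([340.8, 230.2], 0.66)]
screwdriver [([476.1, 212.5], 0.96)]
the job is handed in; nothing more can be done
```

Both loose servos are in the plywood tray, one in the middle bay and one in the outer bay. They stand on their bases with the disc ends the same way as the servo already there. I handed the job in after about 30 s of the 58 s allowed.

**Placing:** Both servos measure within about 1 mm of their bay centres and about 0.01 rad of the tray's yaw. The first was released after the contact force rose clearly. The second was let go about 0.5 mm higher, on a smaller force rise that may have been noise, so it may have dropped up to 0.5 mm. The last picture shows it flat and square.

**Other things:** The servo already in the tray reads the same as before, within about 0.3 mm and 0.006 rad. The wheel and gearmotor marks agree with the first ones to within 3 px, which is the detector's own scatter. I had no earlier screwdriver mark to compare, but it looks unmoved in the pictures.

No check failed.

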